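# Set the rotary leather die to the yellow size and lock it

## Robot

A 6-joint arm with a two-finger parallel gripper is mounted at the origin on the work surface. World frame = base frame: x ahead of the robot, y to its left, z up, the work surface at z = 0. Lengths are in m, angles in degrees, forces in N, time in s.
With the tool pointing down it reaches from about 0.3 to 0.75 m from the base axis. Payload 8.5 kg.
Tool frame: the origin (TCP) lies between the finger pads; the fingertips stand env.finger_overhang ahead of it and the grasp point (between the pads) lies 2 mm behind it (env.finger_overhang is the distance from the TCP to the fingertips, in m); z points along the fingers, y is the line along which they close (so a half turn about z gives the same grasp; the last joint's range is limited). The gripper opens to 85 mm and grips with 20 to 120 N. Pads are 22 mm wide; open, the fingers measure 114 mm over their backs; the gripper's body (76 mm by 85 mm) begins 54 mm behind the grasp point. The pads swing forward as they close: fully open they stand 13 mm farther back than shut.
Start: joints at [55.617, 21.807, 74.336, -0, 83.858, -12.336], TCP at [0.206, 0.51, 0.248] pointing down, gripper open.
Joint ranges: [-178.18, 178.18], [-50.72, 133.34], [12.68, 142.11], [-81.47, 261.47], [9.98, 163.14], [-165.26, 165.26]. Speed limits (degrees/s): [136.94, 136.94, 180, 180, 180, 180].

## Interface

Orientations are given as a 3x3 rotation matrix whose columns are the frame's x, y, z axes.
In Python, from rig import env gives the robot as it stands. The module is installed in compiled form; this text tells all that it offers.
- The arm moves only by the tool jog_arm, never from a script. Its arguments are lists of equal length, an entry for each row: "hand": the finger opening in m, from 0 to 0.0854; "travel": the shift along the world's x, y, z in m, a list of three; "yaw": the turn about the world's z in rad. A call has exactly 5 rows; each row shifts and turns the commanded pose from where the row before left it; what a row does not reach is not made up. A row lasts 1/8 s, in which the tool goes at most 62.5 mm and 10.7 degrees, less where a joint would pass 70% of its speed; a pose out of reach is approached as far as the arm can. A call is refused whole if a number of a shift passes 0.0625 or a number of a turn 0.188, either way. A call with a gripper value outside its range is refused whole. The fingers move at their own pace and stop on an object; "grip_force" is the grip in N (left out, the last holds). Time passes only in rows, so rows that do not move let the fingers close, or fill a call up. It gives the time, the measured TCP pose, the force, the opening and the grip force at its end, in the units of the state.
- env.observe(): the state, without advancing time (a new reading comes with each control period).
- env.get_image(name): name is "scene" or "top"; returns the picture (384x512x3 uint8, red, green, blue); there is no depth.
- env.calibration(name): a dict with "fx", "fy", "cx", "cy" (pixels), "k1" (the pictures are not rectified: a ray, as slopes to the right and down, at radius r is drawn at 1 + k1 r^2 times it, then the intrinsics apply), "position" and "rotation" of the camera in the world. Camera axes: x right, y down, z forward; pixel columns grow to the right and rows downward; lengths in m; the calibration is good to about 2 mm. A picture is of the moment at which its call begins. calibration takes no time and is no camera call.
- env.close_job(): hands the job in; it is judged then, once.
The state is a dict: "time_s": time; "q": joint angles; "qvel": joint speeds; "joint_efforts": joint torques, N m; "position": TCP position; "tool_rot": TCP orientation; "ft_force": force on the tool from outside, world axes, zero at the start; "wrist_torque": the same for the moment, N m; "grip_width": finger opening in m; "gripper_force": force on a finger pad.
Only numpy, scipy, OpenCV 4.12 (cv2) and the standard library are available. Lean on these libraries where they do the work, as an engineer would, in place of code of your own. Each camera call takes 0.05 s, during which the arm holds its last target. There are 200 camera calls.

## Task

The rotary die on the carving block has been left half-way between two of its stops. Push its red tab round with a fingertip, without pinching it, until it clicks in pointing at the yellow dot; then press the brass lock cap in the middle fully down, which must not be done before the tab points at yellow. Leave the die so, and leave the punch, wax, hammer and jar where they are.

Things in the scene. Friction and masses are not known exactly. Their poses are not given: they have to be found in the camera images.
- block: round slab of tree trunk, 304 mm across, 70 mm high, fixed to the surface; origin at the centre of its underside, on the axis of the rotary die. It is placed and turned differently each time. Its own -x axis points to the middle of the row of four dots.
- hub (a point): on the axis of the rotary die, 106 mm above the work surface, level with the top of the die's aluminium disc (124 mm across, its underside at 84 mm). The steel collar on the disc, 54 mm across, reaches up to 118 mm.
- turret (a joint): angle of the die about the upright axis, rad, anticlockwise from above positive; 0: tab along the block's own -x. Starts near 0, held by friction. Click stops at -1.05, -0.35, 0.35, 1.05, one at each dot; ends at -1.35 and 1.35. It takes 2 to 10 N at the tab to push it between stops; past the crest between two stops it springs on towards the next.
- tab_tip (a point): top outer end, on the middle line, of the red tab, an upright radial fin on the rim of the die: 105 mm from the axis, 124 mm above the work surface. The fin spans 62 to 105 mm from the axis, is 14 mm thick, and stands from 84 to 124 mm above the work surface, with free space beside and 14 mm below it. Push on its flat upright sides (40 by 36 mm).
- lock_cap (a joint): travel of the brass lock cap, m: 0 up, 0.008 fully down. It takes about 5 N to move and stays where it is left. It does not itself stop the die from turning.
- cap_top (a point): centre of the top of the brass lock cap, 36 mm across, on the die's axis; 138 mm above the work surface when up, 130 mm when fully down.
- dot_yellow_centre (a point): centre of the top of the flat yellow dot, 34 mm across, on the wood 128 mm from the die's axis, 72 mm above the work surface; the four dots are 0.7 rad apart and their order changes
- dot_blue_centre (a point): centre of the top of the flat blue dot, 34 mm across, on the wood 128 mm from the die's axis, 72 mm above the work surface; the four dots are 0.7 rad apart and their order changes
- dot_white_centre (a point): centre of the top of the flat white dot, 34 mm across, on the wood 128 mm from the die's axis, 72 mm above the work surface; the four dots are 0.7 rad apart and their order changes
- dot_green_centre (a point): centre of the top of the flat green dot, 34 mm across, on the wood 128 mm from the die's axis, 72 mm above the work surface; the four dots are 0.7 rad apart and their order changes
- steel_punch_mid (a point): centre (half-way up) of a loose steel hand punch standing on the block opposite the row of dots, 24 mm across, 70 mm high. Leave alone.
- wax_mid (a point): centre of a loose dark brown cake of wax on the block opposite the row of dots, 42 mm across, 26 mm high. Leave alone.
- mallet_mid (a point): middle of a loose hammer lying on the surface to the robot's right. Leave alone.
- jar_mid (a point): centre (half-way up) of a loose amber jar with black lid standing to the robot's left, 64 mm across, 85 mm high. Leave alone.

How it is judged (in metres and radians):
On the way, in this order (a step that is already met when the one before it is completed fails the run):
1. the tab points at the yellow dot and rests there, the lock cap still up (horizontal distance between tab_tip and dot_yellow_centre below 0.0285 m and velocity of joint turret between -0.05 and 0.05 rad/s and value of joint lock_cap below 0.003 m), for 0.2 s.
2. the lock cap is pressed fully down with the tab at yellow (horizontal distance between tab_tip and dot_yellow_centre below 0.0285 m and value of joint lock_cap above 0.006 m), for 0.1 s.
At the end, for the whole second after the job is handed in: the tab's middle line points within the yellow dot (tip within 28.5 mm of the dot's centre, 23 mm when exactly in line), at rest, and the lock cap is down by more than 6 of its 8 mm (all of step 2 and velocity of joint turret between -0.05 and 0.05 rad/s); the robot touches nothing.
It fails at once if the lock cap is pressed while the tab does not point at the yellow dot (value of joint lock_cap above 0.003 m and not (horizontal distance between tab_tip and dot_yellow_centre below 0.0285 m)).
It fails at once if the tab is pinched: pressed on both flat sides at once (contact force between the fingers and turret_c3 above 1.5 N and contact force between the fingers and turret_c4 above 1.5 N).
It fails at once if the punch, wax, hammer or jar is moved, lifted or knocked over (distance of any of steel_punch_mid, wax_mid, mallet_mid, jar_mid from where it was at the start of the episode above 0.02 m).
It also fails if it takes over 48 s, if anything falls off the work surface, if the arm or the gripper's body presses on something with over 40 N, if the wrist force passes 120 N, or if a joint passes its speed limit or range.

## Working session

There is one attempt and no reset: what is moved stays moved. The work goes in short steps, Python scripts to look and compute and a tool call to move; the robot and the scene stay as the last step left them, time stands still between calls to the robot, and variables do not carry over. Pictures are saved under pics/ and viewed, at most 10 in all, crops included, and the job is handed in when it is done.

Besides the shell and the picture viewer there is one more tool, called as name(argument=value, ...) on one line, values as JSON. jog_arm: Moves the arm, as the interface text tells. Its arguments: {"type":"object","properties":{"hand":{"type":"array"},"travel":{"type":"array"},"yaw":{"type":"array"},"grip_force":{"type":"number"}},"required":["hand","travel","yaw"]}

```bash
mkdir -p pics; python3 - <<'E'
from rig import env
import cv2,numpy as np
for n in("scene","top"):
    im=env.get_image(n); cv2.imwrite(f"pics/{n}0.png",im[:,:,::-1]); c=env.calibration(n); print(n,{k:np.round(v,4).tolist() for k,v in c.items()})
print(env.finger_overhang, env.observe()["position"],env.observe()["tool_rot"],env.observe()["time_s"])
a=cv2.imread("pics/scene0.png");b=cv2.imread("pics/top0.png")
E
```

```text
scene {'fx': 381.1549, 'fy': 381.1549, 'cx': 258.9247, 'cy': 195.1998, 'k1': -0.0996, 'position': [1.4016, 0.1743, 0.6657], 'rotation': [[-0.1894, 0.5414, -0.8191], [0.9817, 0.0875, -0.1692], [-0.0199, -0.8362, -0.5481]]}
top {'fx': 401.4068, 'fy': 401.4068, 'cx': 257.2689, 'cy': 187.511, 'k1': 0.0217, 'position': [0.4355, 0.0238, 1.0661], 'rotation': [[0.0045, -0.9918, 0.1279], [-0.9998, -0.0066, -0.0163], [0.017, -0.1278, -0.9916]]}
0.017 [0.20632983 0.50959363 0.24778477] [[-9.26877542e-01  3.75363177e-01 -7.12532511e-04]
 [ 3.75363755e-01  9.26877001e-01 -1.03782503e-03]
 [ 2.70868698e-04 -1.22939559e-03 -9.99999208e-01]] 0.1
```

View pics/top0.png

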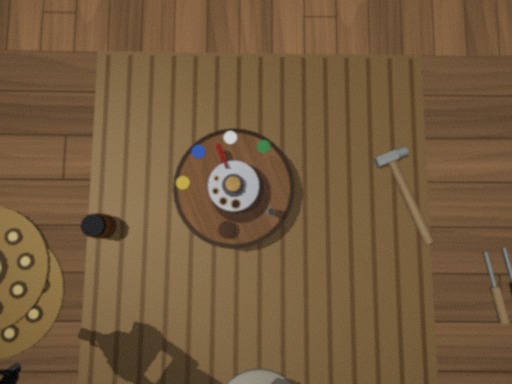

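View pics/scene0.png

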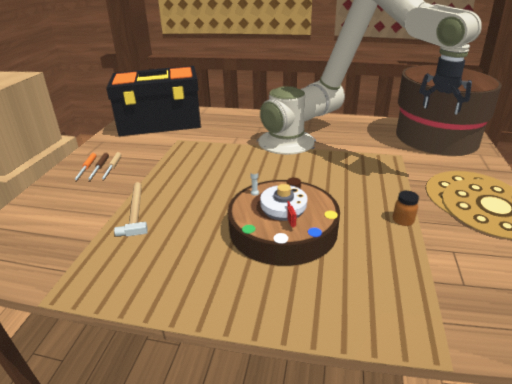

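The top view shows the die hub near (233,184), and the dots green (264,146), white (230,138), blue (198,152), yellow (183,183). The red tab near (222,155) lies between white and blue. Yellow is the last stop anticlockwise (+1.05). The punch is at (275,212) and the wax at (229,230), both on the robot's side.

```bash
cat > h.py <<'E'
from rig import env
import cv2,numpy as np
def cast(n,px,z):
    c=env.calibration(n);R=np.array(c["rotation"]);p=np.array(c["position"])
    K=np.array([[c["fx"],0,c["cx"]],[0,c["fy"],c["cy"]],[0,0,1]])
    u=cv2.undistortPoints(np.array([[px]],float),K,np.array([c["k1"],0,0,0]))[0,0]
    d=R@[u[0],u[1],1]; return (p+d*(z-p[2])/d[2])[:2]
H={"yellow":(22,32,150,120),"blue":(105,125,150,80),"green":(50,80,130,60),"red":(174,6,150,60)}
def cents(im,box):
    hsv=cv2.cvtColor(im,cv2.COLOR_RGB2HSV);x0,y0,x1,y1=box;o={}
    for k,(a,b,s,v) in H.items():
        h=hsv[...,0];m=((h>=a)&(h<=b)) if a<b else ((h>=a)|(h<=b))
        m&=(hsv[...,1]>=s)&(hsv[...,2]>=v); q=np.zeros_like(m);q[y0:y1,x0:x1]=m[y0:y1,x0:x1]
        n,l,st,ce=cv2.connectedComponentsWithStats(q.astype(np.uint8))
        if n>1:
            i=1+np.argmax(st[1:,4]);o[k]=(ce[i],st[i,4])
    m=(hsv[...,1]<50)&(hsv[...,2]>190);q=np.zeros_like(m);q[y0:y1,x0:x1]=m[y0:y1,x0:x1]
    n,l,st,ce=cv2.connectedComponentsWithStats(q.astype(np.uint8))
    o["whites"]=[(ce[i].round(1),st[i,4]) for i in range(1,n) if st[i,4]>30]
    return o
E
python3 - <<'E'
from h import *
for n,box in(("top",(172,125,295,250)),("scene",(222,175,345,262))):
    im=cv2.imread(f"pics/{n}0.png")[:,:,::-1].copy()
    o=cents(im,box);print(n,o["whites"])
    P={}
    for k in("yellow","blue","green","red"):
        if k in o:
            P[k]=cast(n,o[k][0],.106 if k=="red" else .072);print(k,o[k][0].round(1),o[k][1],P[k].round(4))
    w=[c for c,a in o["whites"] if a<300]
    for c in w: print("w",c,cast(n,c,.072).round(4))
    print("hub guess", cast(n,(233,184) if n=="top" else (284,188),.138))
    for k,p in(("punch",(275,212)),("wax",(229,230)),):
        if n=="top":print(k,cast(n,p,.1))
E
```

```text
top [(array([229.7, 137.1]), np.int32(103))]
yellow [182.5 182.2] 140 [0.5759 0.1939]
blue [197.7 150.9] 108 [0.6558 0.158 ]
green [261.  142.7] 3 [ 0.6784 -0.0015]
red [220.7 152.7] 104 [0.6442 0.0975]
w [229.7 137.1] [0.6921 0.0779]
hub guess [0.56312849 0.06518022]
punch [ 0.50094625 -0.03506971]
wax [0.45728914 0.07505526]
scene [(array([272.4, 200.8]), np.int32(385)), (array([298.7, 200.6]), np.int32(268)), (array([280.5, 237.6]), np.int32(117))]
yellow [330.9 214.5] 87 [0.5748 0.1957]
blue [314.5 232. ] 83 [0.6553 0.1582]
green [248.  228.7] 74 [ 0.6691 -0.007 ]
red [291.3 215.9] 143 [0.6437 0.098 ]
w [298.7 200.6] [0.5235 0.1052]
w [280.5 237.6] [0.6903 0.0784]
hub guess [0.56905087 0.06926003]
```

The two views agree: the die axis is at about (0.564, 0.0675). The tab angle is ≈20.7° and yellow is at ≈84.8°. The dot spacing of 88 mm and radius of 128 mm both match the given sizes. Next I approach the clockwise side of the tab with the gripper shut.

jog_arm(hand=[0, 0, 0, 0, 0], travel=[[0.04, -0.04, 0], [0.04, -0.04, 0], [0.04, -0.04, 0], [0.04, -0.04, 0], [0.04, -0.04, 0]], yaw=[-0.08, -0.08, -0.08, -0.08, -0.08])

```text
time_s: 0.72
position: [0.4074, 0.3083, 0.2481]
tool_rot: [[-0.706, 0.709, -0.001], [0.709, 0.706, -0.0], [0.0, -0.0, -1.0]]
ft_force: [-0.3, -0.4, 0.0]
grip_width: 0.0
gripper_force: 0.0
```

jog_arm(hand=[0, 0, 0, 0, 0], travel=[[0.04, -0.04, 0], [0.04, -0.04, 0], [0.04, -0.04, 0], [0.04, -0.04, 0], [0.04, -0.04, 0]], yaw=[-0.08, -0.08, -0.08, -0.08, -0.08])

```text
time_s: 1.35
position: [0.6075, 0.1082, 0.248]
tool_rot: [[-0.374, 0.927, -0.001], [0.927, 0.374, 0.0], [0.0, -0.001, -1.0]]
ft_force: [0.4, 1.5, 0.9]
grip_width: -0.0001
gripper_force: 0.0
```

jog_arm(hand=[0, 0, 0, 0, 0], travel=[[0.023, -0.024, 0], [0.023, -0.024, 0], [0, 0, -0.03], [0, 0, -0.03], [0, 0, 0]], yaw=[0, 0, 0, 0, 0])

```text
time_s: 1.98
position: [0.6515, 0.0617, 0.1859]
tool_rot: [[-0.376, 0.926, -0.006], [0.926, 0.376, 0.0], [0.003, -0.005, -1.0]]
ft_force: [0.2, -0.0, 0.5]
grip_width: 0.0001
gripper_force: 0.0
```

```bash
python3 - <<'E'
from h import *
a=env.get_image("scene")[:,:,::-1][130:280,190:370];b=env.get_image("top")[:,:,::-1][100:250,150:330]
cv2.imwrite("pics/c1.png",np.vstack([cv2.resize(x,(360,300)) for x in(a,b)]))
print(env.observe()["position"])
E
```

```text
[0.65275956 0.06179714 0.18921226]
```

View pics/c1.png

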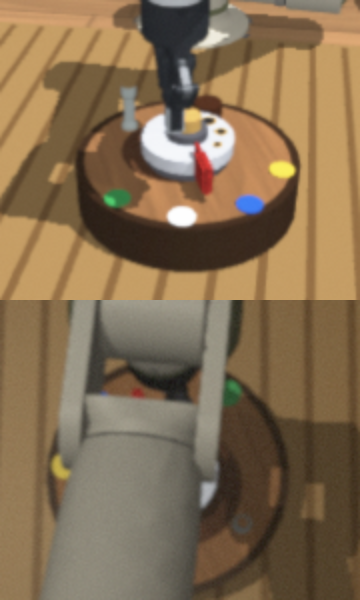

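The tool hangs shut on the green/white side of the tab, with its tip near (278,195) in the scene view and clear of the disc. I lower it beside the tab.

jog_arm(hand=[0, 0, 0, 0, 0], travel=[[0.002, -0.004, -0.02], [0, 0, -0.02], [0, 0, -0.02], [0, 0, -0.018], [0, 0, 0]], yaw=[0, 0, 0, 0, 0])

```text
time_s: 2.7
position: [0.6546, 0.0578, 0.1107]
tool_rot: [[-0.377, 0.926, -0.0], [0.926, 0.377, -0.0], [0.0, -0.0, -1.0]]
ft_force: [1.0, -0.4, 1.0]
grip_width: -0.0001
gripper_force: 0.0
```

```bash
python3 - <<'E'
from h import *
a=env.get_image("scene")[:,:,::-1][130:280,190:370]
cv2.imwrite("pics/c2.png",cv2.resize(a,(540,450)))
o=env.observe();print(o["position"],o["ft_force"])
C=np.array([.564,.0675])
p=o["position"][:2]-C;print(np.hypot(*p),np.degrees(np.arctan2(p[1],p[0])))
# targets: finger on radius .089 by angle
pr=None
for a in range(0,80,5):
    q=C+.089*np.array([np.cos(np.radians(a)),np.sin(np.radians(a))]);print(a,q.round(4),None if pr is None else (q-pr).round(4));pr=q
E
```

```text
[0.65495241 0.05780689 0.11157903] [-0.07989235 -0.26653782  0.21922499]
0.09146746842824936 -6.083243490022651
0 [0.653  0.0675] None
5 [0.6527 0.0753] [-0.0003  0.0078]
10 [0.6516 0.083 ] [-0.001   0.0077]
15 [0.65   0.0905] [-0.0017  0.0076]
20 [0.6476 0.0979] [-0.0023  0.0074]
25 [0.6447 0.1051] [-0.003   0.0072]
30 [0.6411 0.112 ] [-0.0036  0.0069]
35 [0.6369 0.1185] [-0.0042  0.0065]
40 [0.6322 0.1247] [-0.0047  0.0062]
45 [0.6269 0.1304] [-0.0052  0.0057]
50 [0.6212 0.1357] [-0.0057  0.0052]
55 [0.615  0.1404] [-0.0062  0.0047]
60 [0.6085 0.1446] [-0.0065  0.0042]
65 [0.6016 0.1482] [-0.0069  0.0036]
70 [0.5944 0.1511] [-0.0072  0.003 ]
75 [0.587  0.1535] [-0.0074  0.0023]
```

View pics/c2.png

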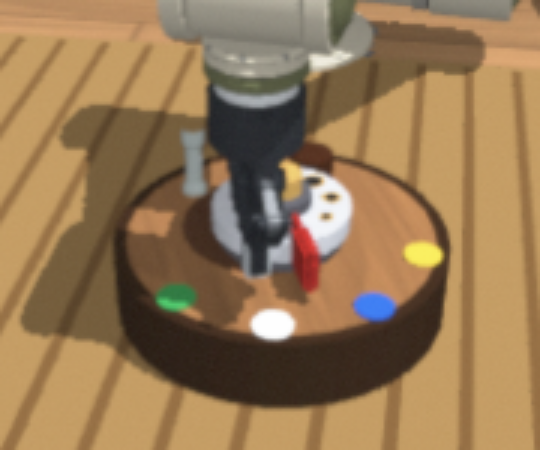

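The fingertip is down beside the tab's left face, around (255,270) in this crop with the fin at (305,260), and touches nothing. I sweep it anticlockwise.

jog_arm(hand=[0, 0, 0, 0, 0], travel=[[-0.001, 0.009, -0.002], [-0.001, 0.008, 0], [-0.001, 0.008, 0], [-0.002, 0.0075, 0], [-0.002, 0.0075, 0]], yaw=[0, 0, 0.05, 0.087, 0.087])

```text
time_s: 3.38
position: [0.6475, 0.0982, 0.1089]
tool_rot: [[-0.575, 0.818, 0.001], [0.818, 0.575, -0.001], [-0.001, 0.0, -1.0]]
ft_force: [-0.6, -2.7, 0.2]
grip_width: 0.0001
gripper_force: 0.8
```

jog_arm(hand=[0, 0, 0, 0, 0], travel=[[-0.003, 0.007, 0], [-0.003, 0.007, 0], [-0.004, 0.007, 0], [-0.004, 0.0065, 0], [-0.005, 0.006, 0]], yaw=[0.087, 0.087, 0.087, 0.087, 0.087])

```text
time_s: 4.0
position: [0.6287, 0.1311, 0.1089]
tool_rot: [[-0.866, 0.499, 0.002], [0.499, 0.866, -0.002], [-0.002, -0.001, -1.0]]
ft_force: [1.3, -4.5, -0.4]
grip_width: 0.0003
gripper_force: 1.7
```

jog_arm(hand=[0, 0, 0, 0, 0], travel=[[-0.006, 0.0055, 0], [-0.006, 0.005, 0], [-0.006, 0.0045, 0], [-0.0065, 0.004, 0], [0, 0, 0]], yaw=[0.05, 0.08, 0.087, 0.087, 0])

```text
time_s: 4.62
position: [0.6037, 0.151, 0.1089]
tool_rot: [[-0.976, 0.22, 0.001], [0.22, 0.976, 0.0], [-0.001, 0.0, -1.0]]
ft_force: [-0.0, 0.1, -0.9]
grip_width: -0.0004
gripper_force: 0.0
```

```bash
python3 - <<'E'
from h import *
im=env.get_image("scene")
cv2.imwrite("pics/c3.png",cv2.resize(im[:,:,::-1][130:280,190:370],(540,450)))
o=env.observe();C=np.array([.564,.0675]);p=o["position"][:2]-C;print(o["position"],np.hypot(*p),np.degrees(np.arctan2(p[1],p[0])),o["ft_force"])
r=cents(im,(222,175,345,262)).get("red")
d=cast("scene",r[0],.106)-C;print(r,d,np.hypot(*d),np.degrees(np.arctan2(d[1],d[0])))
E
```

```text
[0.6039706  0.15077706 0.10877433] 0.09237271041693813 64.36033138039878 [-0.50727937  0.14491074  0.40726916]
(array([305.57777778, 202.75555556]), np.int32(45)) [0.01687399 0.06032155] 0.06263722042545042 74.37188800342555
```

View pics/c3.png

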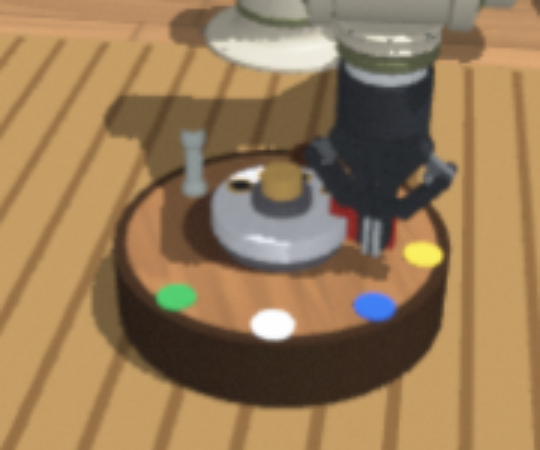

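The red fin now shows behind the finger at (345,215)–(385,235) in the crop, by the yellow dot, and the force has dropped to zero, so it has sprung into the stop. I back off, lift and check.

jog_arm(hand=[0, 0, 0, 0, 0], travel=[[0.01, -0.004, 0], [0.008, -0.004, 0], [0, 0, 0.04], [0, 0, 0.05], [0, 0, 0.05]], yaw=[0, 0, 0, 0, 0])

```text
time_s: 5.3
position: [0.6224, 0.1418, 0.2498]
tool_rot: [[-0.975, 0.221, -0.0], [0.221, 0.975, -0.0], [0.0, -0.0, -1.0]]
ft_force: [0.9, -0.7, -0.0]
grip_width: 0.0
gripper_force: 0.0
```

```bash
python3 - <<'E'
from h import *
im=env.get_image("scene")
cv2.imwrite("pics/c4.png",cv2.resize(im[:,:,::-1][130:280,190:370],(540,450)))
o=env.observe();C=np.array([.564,.0675]);print(o["position"],o["ft_force"])
c=cents(im,(222,175,345,262))
for k,z in(("red",.106),("yellow",.072)):
    d=cast("scene",c[k][0],z)-C;print(c[k],d,np.hypot(*d),np.degrees(np.arctan2(d[1],d[0])))
E
```

```text
[0.62404871 0.14190181 0.2574439 ] [ 0.1406885  -0.0238116   4.85474336]
(array([312.48559671, 203.3744856 ]), np.int32(243)) [0.01684937 0.07820145] 0.07999604956862955 77.84087410137236
(array([330.93258427, 214.40449438]), np.int32(89)) [0.01055228 0.12820648] 0.1286400092863434 85.29476911556921
```

View pics/c4.png

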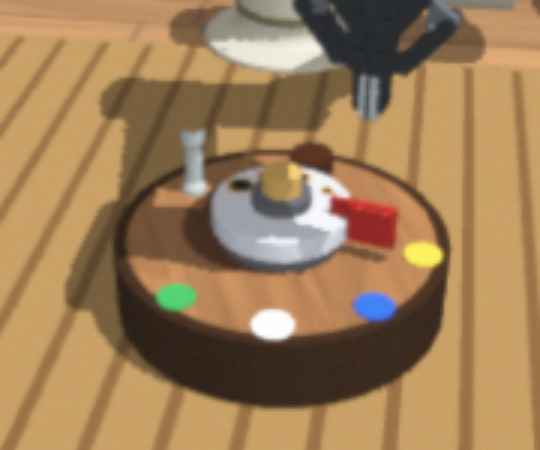

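The tab now stands radially towards yellow, with its outer top corner at crop (397,207) and the yellow dot at (423,254). The cap top is at (281,168). I check the tip angle and the cap centre numerically.

```bash
python3 - <<'E'
from h import *
C=np.array([.564,.0675]);Y=np.array([.5755,.195])
im=env.get_image("top");c=cents(im,(172,125,295,250));
if "red" in c: d=cast("top",c["red"][0],.115)-C;print("top red",c["red"],d,np.hypot(*d),np.degrees(np.arctan2(d[1],d[0])))
p=cast("scene",(190+397/3,130+207/3),.124);d=p-C;print(p,d,np.hypot(*d),np.degrees(np.arctan2(d[1],d[0])),"near corner; +3.8deg for mid")
print("cap",cast("scene",(190+281/3,130+168/3),.138))
E
```

```text
[0.58355457 0.16991357] [0.01955457 0.10241357] 0.1042637103179379 79.19020893862107 near corner; +3.8deg for mid
cap [0.55944797 0.06707145]
```

jog_arm(hand=[0, 0, 0, 0, 0], travel=[[-0.03, -0.037, 0], [-0.03, -0.037, 0], [0, 0, -0.03], [0, 0, -0.03], [0, 0, 0]], yaw=[0, 0, 0, 0, 0])

```text
time_s: 6.02
position: [0.5614, 0.0679, 0.1863]
tool_rot: [[-0.975, 0.221, -0.005], [0.221, 0.975, 0.0], [0.005, -0.001, -1.0]]
ft_force: [-0.6, -0.5, -0.2]
grip_width: 0.0002
gripper_force: 0.0
```

jog_arm(hand=[0, 0, 0, 0, 0], travel=[[0.001, 0, -0.015], [0, 0, -0.012], [0, 0, -0.006], [0, 0, -0.006], [0, 0, 0]], yaw=[0, 0, 0, 0, 0])

```text
time_s: 6.65
position: [0.563, 0.0683, 0.1492]
tool_rot: [[-0.976, 0.22, 0.0], [0.22, 0.976, 0.0], [-0.0, 0.0, -1.0]]
ft_force: [-0.7, -0.6, 1.6]
grip_width: 0.0
gripper_force: 0.0
```

jog_arm(hand=[0, 0, 0, 0, 0], travel=[[0, 0, -0.002], [0, 0, -0.001], [0, 0, -0.001], [0, 0, 0], [0, 0, 0]], yaw=[0, 0, 0, 0, 0])

```text
time_s: 7.28
position: [0.5633, 0.0683, 0.147]
tool_rot: [[-0.976, 0.22, 0.002], [0.22, 0.976, -0.0], [-0.002, 0.0, -1.0]]
ft_force: [-4.4, 0.3, 13.4]
grip_width: -0.0001
gripper_force: 6.7
```

jog_arm(hand=[0, 0, 0, 0, 0], travel=[[0, 0, -0.001], [0, 0, -0.001], [0, 0, 0], [0, 0, 0], [0, 0, 0]], yaw=[0, 0, 0, 0, 0])

```text
time_s: 7.9
position: [0.5633, 0.0683, 0.1468]
tool_rot: [[-0.976, 0.22, 0.004], [0.22, 0.976, -0.001], [-0.004, 0.0, -1.0]]
ft_force: [-9.2, 0.2, 27.6]
grip_width: 0.0001
gripper_force: 13.8
```

The cap has bottomed out: z has stopped at 0.147 and the force is rising. I lift off and look.

jog_arm(hand=[0, 0, 0, 0, 0], travel=[[0, 0, 0.01], [0, 0, 0.03], [0, 0, 0.05], [0, 0, 0.05], [0, 0, 0]], yaw=[0, 0, 0, 0, 0])

```text
time_s: 8.52
position: [0.564, 0.0682, 0.287]
tool_rot: [[-0.975, 0.22, 0.008], [0.22, 0.976, -0.001], [-0.008, 0.001, -1.0]]
ft_force: [0.9, 0.4, -1.6]
grip_width: -0.0003
gripper_force: 0.0
```

```bash
python3 - <<'E'
from h import *
im=env.get_image("scene")
cv2.imwrite("pics/c5.png",cv2.resize(im[:,:,::-1][130:280,190:370],(540,450)))
o=env.observe();print(o["position"],o["ft_force"])
print(cents(im,(222,175,345,262))["red"])
E
```

```text
[0.56326884 0.06826511 0.28438615] [-0.10559795 -0.73359347 -0.65363281]
(array([312.61666667, 203.425     ]), np.int32(240))
```

View pics/c5.png

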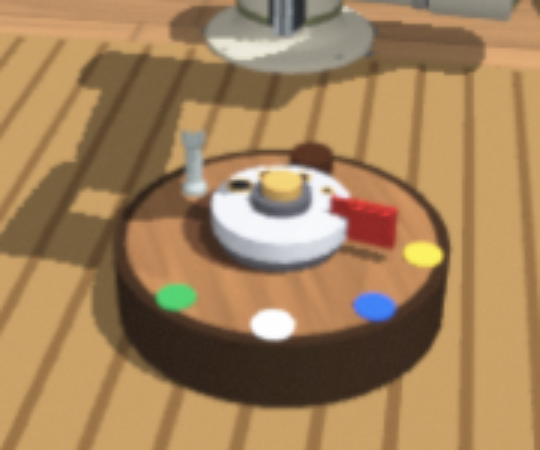

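The cap at (281,180) is visibly lower. The tab still points at yellow, and the punch and wax have not moved.

```bash
python3 -c "
from rig import env
print(env.close_job())"
```

```text
the job is handed in; nothing more can be done
None
```

I handed the job in with the tab clicked in at yellow, the lock cap pressed fully down and the arm clear; the punch and wax look untouched and the arm stayed clear of the hammer and jar, but no verdict came back.

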